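Roll a gas cylinder over the sprung gate into its bench cradle

TASK

The gas cylinder is too thick to grip: with the fingertips on the top of its barrel, roll it along the bench, up over the cradle's sprung gate and into the bed, so that the gate springs up behind it. Then roll it back by its top and keep it pushed firmly against the gate for about a second to check that it is caught, and let go, leaving it lying in the bed. Its wall is thin: keep the fingers on the upper half of the barrel, never press on it with more than 40 N, do not let it shoot away, and leave everything else where it stands.

Things in the scene. Friction and masses are not known exactly. Their poses are not given: they have to be found in the camera images.
- cylinder: Gas cylinder lying on its side: thin-walled metal can with a plain white band, 96 mm diameter, straight barrel 140 mm long, about 0.8 kg; brass valve with black cap at the -x end. Origin: on its axis at mid-barrel, 48 mm below its top. Own x runs along the barrel; y and z turn as it rolls. It rolls freely: under fingertips that do not slip on its top it travels half as far as they do.
- cradle: The cylinder's grey sheet-metal cradle, fixed to the bench, 140 mm along x, 184 mm along y. Origin: on the bench under the middle of the bed. At -y a back stop 62 mm high, at +y the entry with the sprung gate. The cylinder starts on the bench at +y, about parallel to the cradle's x and within 10 mm of its middle along x; it enters by rolling towards -y.
- cradle_bed (a point): Where the middle of a cylinder that lies home comes to rest: 51 mm above the cradle's origin, axis along the cradle's x, top of the barrel then 99 mm above the bench. It rests in a shallow V of rubber pads (two 12 degree slopes), about 3 mm clear of the back stop and 3 mm clear of the raised gate.
- gate (a joint): Hinge of the gate, a steel flap 108 mm wide, 50 mm long. 0 = raised (32 degrees, rising towards the bed), 0.57 rad = folded flat. A spring (0.05 to 0.07 N m) lifts it; the weight of a cylinder that has rolled past the hinge keeps it flat. When the cylinder has sunk into the bed the gate springs up behind it and blocks the way back.
- gate_hinge (a point): Middle of the gate's hinge pin: along the cradle's x, 91 mm from the bed's middle at +y, 3.5 mm above the bench. The barrel meets it when its axis is still about 115 mm from the bed's middle and must climb about 5 mm there (let go on the climb, it rolls back); then it lies level on the folded gate and on level rubber until, 14 mm from the bed's middle, it sinks in.
- gate_edge (a point): Middle of the gate's rolled edge (4 mm thick): 49 mm from the bed's middle at +y and 30 mm above the bench while the gate is raised.
- timer: White bench timer, 62 x 62 x 21 mm; a bystander. The origin is at the middle of its underside.
- marker_1: Marker pen lying flat, 126 x 14 x 12 mm; a bystander. The origin is at the middle of its underside.
- label_roll: Roll of label tape lying flat, 52 mm wide, 22 mm high; a bystander. The origin is at the middle of its underside.
Not all that is in view belongs to the job. What is shaped like the cylinder but blue is not meant.

How it is judged:
On the way, in this order (a step that is already met when the one before it is completed fails the run):
1. the cylinder lies in the bed and the gate stands up behind it (x of cylinder in the frame of cradle between -0.03 and 0.03 m and y of cylinder in the frame of cradle between -0.009 and 0.009 m and z of cylinder in the frame of cradle between 0.045 and 0.057 m and value of joint gate below 0.08 rad and angle between the x axis of cylinder and the x axis of cradle, either way round below 0.08 rad), for 0.2 s.
2. the cylinder is kept pushed back against the standing gate (over 3 N) (all of step 1 and contact force between cylinder and gate above 3 N), for 0.3 s.
At the end, for the whole second after the job is handed in: The cylinder lies at rest in the bed (axis within 9 mm of the bed's middle and 0.08 rad of its direction, within 30 mm along the bed), the gate stands up behind it (below 0.08 rad), and it is let go (all of step 1 and linear speed of cylinder below 0.02 m/s); the robot touches nothing.
It fails at once if the fingers press on the thin-walled cylinder with over 40 N (contact force between the fingers and cylinder above 40 N).
It fails at once if the cylinder is pushed low: fingertips below the middle of the barrel (contact force between the fingers and cylinder above 1 N and height (world z) of the grasp point below 0.05 m).
It fails at once if the cylinder shoots away (over 0.5 m/s) (linear speed of cylinder above 0.5 m/s).
It fails at once if a bystander is disturbed (moved over 20 mm) (distance of any of timer, marker_1, label_roll from where it was at the start of the episode above 0.02 m).
It also fails if it takes over 72 s, if anything falls off the work surface, if the arm or the gripper's body presses on something with over 40 N, if the wrist force passes 120 N, or if a joint passes its speed limit or range.

ROBOT

A 6-joint arm with a two-finger parallel gripper is mounted at the origin on a cart in front of the work surface, level with it; the furniture and walls round the work are solid. World frame = base frame: x ahead of the robot, y to its left, z up, the work surface at z = 0. Lengths are in m, angles in rad, forces in N, time in s.
With the tool pointing down it reaches from about 0.25 to 0.775 m from the base axis. Payload 4 kg.
Tool frame: the origin (TCP) lies on the centre line of the jaws, within the pads' length; the fingertips stand 8 mm ahead of it and the grasp point (between the pads) lies 11 mm behind it; z points along the fingers, y is the direction in which the jaws open and shut (so a half turn about z gives the same grasp; the last joint's range is limited). The gripper opens to 94 mm and grips with 3 to 60 N. Pads are 16 mm wide; open, the fingers measure 119 mm over their backs; the gripper's body (75 mm by 177 mm) begins 78 mm behind the grasp point.
Start: joints at [-0.103, 0.087, 1.371, -0, 1.684, -0.103], TCP at [0.55, -0, 0.214] pointing down, gripper open.
Joint ranges: [-3.1, 3.1], [-0.76, 2.03], [0.27, 2.55], [-1.08, 4.22], [0.17, 2.65], [-2.57, 2.57]. Speed limits (rad/s): [2.79, 2.79, 3.14, 3.14, 3.14, 3.14].

INTERFACE

Orientations are given as [roll, pitch, yaw] about the fixed x, y, z axes, in that order (R = Rz(yaw) Ry(pitch) Rx(roll)).
In Python, from bench import robot, cams, close_job gives the robot as it stands.
- The arm moves only by the tool arm_command, never from a script. Its argument "plan" is one flat list of numbers, 7 for each row, row after row: the shift along the tool's x, y, z in cm, then the turn, a rotation vector about the tool's x, y, z in degrees, then the closure, from 0 (fully open) to 1 (shut). A call has 1 to 8 rows; each row shifts and turns the commanded pose from where the row before left it, along the tool's axes as they then stand; what a row does not reach is not made up. A row lasts 1/8 s, in which the tool goes at most 62.5 mm and 10.7 degrees, less where a joint would pass 70% of its speed; a pose out of reach is approached as far as the arm can. A call with a gripper value outside its range is refused whole. The fingers move at their own pace and stop on an object; the grip force is fixed at half the most. Time passes only in rows, so rows that do not move let the fingers close. It gives the time, the measured TCP pose, the force and the opening at its end, in the units of the state.
- robot.get_obs(): the state, without advancing time (a new reading comes with each control period).
- cams.snapshot(name): name is "scene" or "side" or "wrist"; returns a dict with "pixels" (400x640x3 uint8, red, green, blue), "fov_y" (degrees; the focal length in pixels is half the picture's height over the tangent of half this angle, whatever the lens; pixels are square), "cx", "cy" (the principal point, pixels), "camera_from_world" (4x4, takes a point from world to camera coordinates); the wrist camera has in their place "tool_from_camera" (4x4, takes a point from camera to tool coordinates, whose origin is the TCP and whose axes are the flange's). Camera axes: x right, y up, looking along -z (the intrinsics and any distortion apply to the point x, -y, -z); pixel columns grow to the right and rows downward; lengths in m; the calibration is good to about 2 mm. A picture is of the moment at which its call begins: read the wrist's pose just before it. There is no depth.
- close_job(): hands the job in, once; it reports no verdict.
The state is a dict: "time": time; "joint_positions": joint angles; "qvel": joint speeds; "joint_torque": joint torques, N m; "tool_pos": TCP position; "ee_rot": TCP orientation; "wrist_force": force on the tool from outside, world axes, zero at the start; "wrist_torque": the same for the moment, N m; "width": finger opening in m.
Only numpy, scipy, OpenCV 4.12 (cv2) and the standard library are available. Lean on these libraries where they do the work, as an engineer would, in place of code of your own. Each camera call takes 0.05 s, during which the arm holds its last target.

## Working session

There is one attempt and no reset: what is moved stays moved. The work goes in short steps, Python scripts to look and compute and a tool call to move; the robot and the scene stay as the last step left them, time stands still between calls to the robot, and variables do not carry over. Pictures are saved under pics/ and viewed, and the job is handed in when it is done.

Besides the shell and the picture viewer there is one more tool, called after ">>>" as a command line: name --argument value ..., lists and objects as JSON in quotes. arm_command: Moves the arm, as the interface text tells. Its arguments: {"type":"object","properties":{"plan":{"type":"array","items":{"type":"number"}}},"required":["plan"]}

```bash
mkdir -p pics; ls; python3 - <<'E'
from bench import robot,cams
import cv2,numpy as np
print(robot.get_obs())
for n in ["scene","side","wrist"]:
    s=cams.snapshot(n); cv2.imwrite(f"pics/{n}0.png",s["pixels"][:,:,::-1])
    print(n,{k:v for k,v in s.items() if k!="pixels"})
E
```

```text
pics
{'time': 0.0, 'joint_positions': array([-1.03110332e-01,  8.79324843e-02,  1.37225254e+00, -3.66928256e-06,
        1.68359184e+00, -1.03078059e-01]), 'qvel': array([-1.78951736e-03,  5.59155945e-04,  2.39862276e-03,  7.08003866e-07,
        1.43021702e-03, -7.51961757e-04]), 'joint_torque': array([ 1.28542815e-03, -3.40182602e+01, -3.02423716e+01,  7.18220207e-02,
        3.29729996e-02, -1.13141955e-04]), 'tool_pos': array([5.49466718e-01, 4.36249001e-05, 2.12317338e-01]), 'ee_rot': array([-3.13941966e+00, -2.21118450e-04,  1.57076340e+00]), 'wrist_force': array([-0.17771447,  0.3499004 , -0.30131605]), 'wrist_torque': array([0.03953746, 0.02271716, 0.00151919]), 'width': 0.09421121029952093}
scene {'fov_y': 46.64491124159447, 'cx': 325.95219866448934, 'cy': 200.52443064712196, 'camera_from_world': array([[-0.5994019 , -0.800198  ,  0.02001287,  0.49473553],
       [ 0.37351387, -0.25749886,  0.89116874, -0.28486289],
       [-0.70795816,  0.54164332,  0.45323036, -0.86471763],
       [ 0.        ,  0.        ,  0.        ,  1.        ]])}
side {'fov_y': 43.69313088355069, 'cx': 328.15851456395336, 'cy': 198.7914898257527, 'camera_from_world': array([[-0.48388502, -0.87509114, -0.00841298,  0.43884617],
       [ 0.74820927, -0.41867325,  0.51468009, -0.47304247],
       [-0.45391428,  0.24275132,  0.85734102, -1.26883228],
       [ 0.        ,  0.        ,  0.        ,  1.        ]])}
wrist {'fov_y': 65.67573046953406, 'cx': 321.4312843756307, 'cy': 200.35384108705009, 'tool_from_camera': array([[ 1.04756653e-03,  9.61960861e-01,  2.73185293e-01,
         7.77274904e-02],
       [ 9.99999451e-01, -1.00142508e-03, -3.08340988e-04,
        -8.23873467e-04],
       [-2.30373593e-05,  2.73185466e-01, -9.61961382e-01,
        -1.70508982e-01],
       [ 0.00000000e+00,  0.00000000e+00,  0.00000000e+00,
         1.00000000e+00]])}
```

View pics/scene0.png

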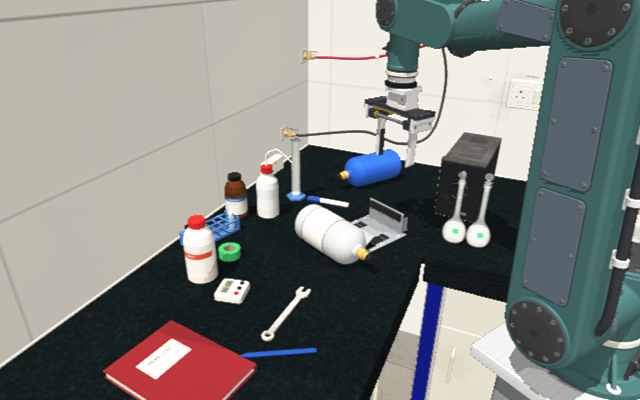

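View pics/side0.png

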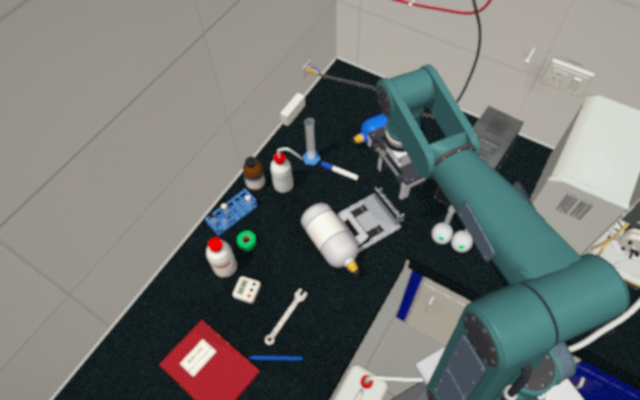

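View pics/wrist0.png

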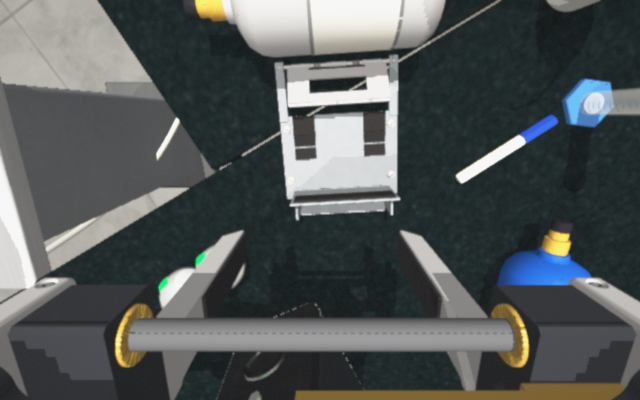

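The white cylinder with the brass valve is at wrist (340,25) and scene (330,235). The blue cylinder at wrist (545,270) and scene (372,168) is the decoy, and the white bottles stand upright. The cradle is at wrist (340,135). I'll check a close crop.

```bash
cat > h.py <<'E'
from bench import robot,cams
import cv2,numpy as np
from scipy.spatial.transform import Rotation as Ro
def pose():
    o=robot.get_obs(); T=np.eye(4); T[:3,:3]=Ro.from_euler('xyz',o['ee_rot']).as_matrix(); T[:3,3]=o['tool_pos']; return o,T
def snap(n):
    o,T=pose(); s=cams.snapshot(n)
    W=T@s['tool_from_camera'] if n=='wrist' else np.linalg.inv(s['camera_from_world'])
    f=200/np.tan(np.radians(s['fov_y']/2))
    return dict(img=s['pixels'][:,:,::-1].copy(),W=W,f=f,cx=s['cx'],cy=s['cy'],o=o)
def ray(c,u,v):
    d=c['W'][:3,:3]@np.array([(u-c['cx'])/c['f'],-(v-c['cy'])/c['f'],-1]); return c['W'][:3,3],d
def atz(c,u,v,z):
    p,d=ray(c,u,v); return p+d*(z-p[2])/d[2]
def proj(c,P):
    q=np.linalg.inv(c['W'])@np.append(P,1); return np.array([c['cx']-c['f']*q[0]/q[2],c['cy']+c['f']*q[1]/q[2]])
def crop(c,x0,y0,x1,y1,k,name):
    cv2.imwrite('pics/'+name,cv2.resize(c['img'][y0:y1,x0:x1],None,fx=k,fy=k,interpolation=cv2.INTER_CUBIC))
E
python3 - <<'E'
from h import *
c=snap('wrist'); crop(c,180,0,460,230,2.6,'w1.png')
c=snap('scene'); crop(c,280,180,420,280,5,'s1.png')
E
```

```text
(no output)
```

View pics/w1.png

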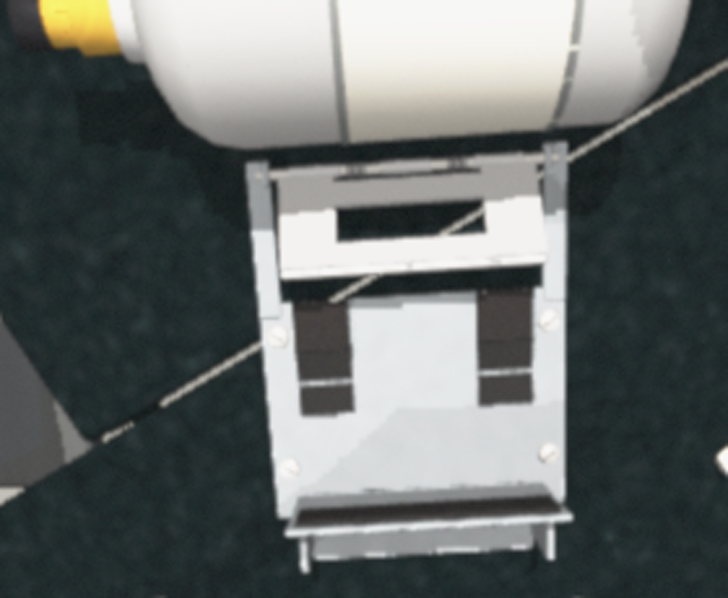

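View pics/s1.png

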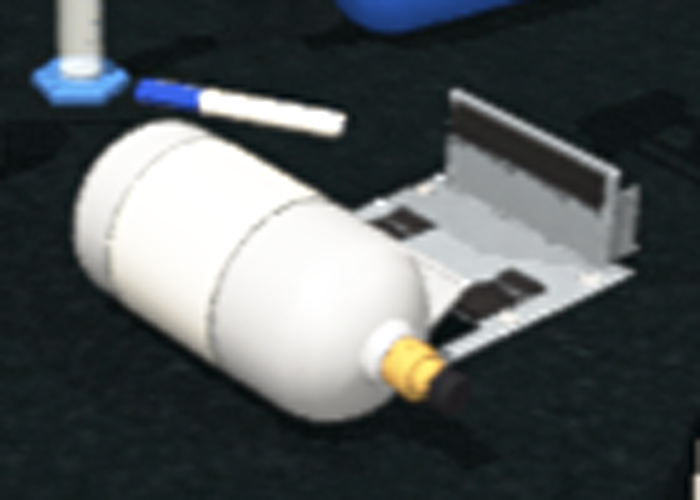

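```bash
python3 - <<'E'
from h import *
c=snap('wrist')
g=lambda u,v,z:print((u,v,z),atz(c,180+u/2.6,v/2.6,z).round(4))
for a in [(286,533,.062),(572,517,.062),(281,275,.03),(546,260,.03),(276,515,.003),(565,500,.003),(247,163,.003),(567,145,.003),(270,178,.0035),(545,162,.0035)]: g(*a)
print(c['o']['tool_pos'])
E
```

```text
(286, 533, 0.062) [ 0.5149 -0.0188  0.062 ]
(572, 517, 0.062) [ 0.6335 -0.0118  0.062 ]
(281, 275, 0.03) [0.5124 0.0846 0.03  ]
(546, 260, 0.03) [0.6232 0.0907 0.03  ]
(276, 515, 0.003) [ 0.5039 -0.0274  0.003 ]
(565, 500, 0.003) [ 0.6449 -0.0196  0.003 ]
(247, 163, 0.003) [0.4961 0.1318 0.003 ]
(567, 145, 0.003) [0.635  0.1391 0.003 ]
(270, 178, 0.0035) [0.506  0.1257 0.0035]
(545, 162, 0.0035) [0.6258 0.1323 0.0035]
[ 5.49769380e-01 -1.81327062e-05  2.12925712e-01]
```

Cradle yaw is about 0.054 rad and the bed is near (0.571, 0.038). The base width comes out at 141 mm, which fits. Next I move over the cylinder for a better view.

>>> arm_command --plan '[3,0,-2,0,0,0,0,4,0,-2,0,0,0,0,4,0,-1,0,0,0,0,2,0,0,0,0,0,0,0,0,0,0,0,0,0]'

```text
time: 0.92
tool_pos: [0.5497, 0.1306, 0.2626]
ee_rot: [-3.14, 0.001, 1.573]
wrist_force: [-0.0, 0.2, 0.6]
width: 0.094
```

```bash
python3 - <<'E'
from h import *
c=snap('wrist'); crop(c,0,0,640,400,1.25,'w2.png');print(c['o']['tool_pos'],c['o']['ee_rot'],c['o']['time'])
np.savez('w2.npz',**{k:v for k,v in c.items() if k!='o'})
c=snap('side'); crop(c,200,150,440,310,3.3,'side2.png')
np.savez('s2.npz',**{k:v for k,v in c.items() if k!='o'})
E
```

```text
[0.54971347 0.13061299 0.26262783] [-3.14037348e+00  7.32323516e-04  1.57273576e+00] 0.925
```

View pics/w2.png

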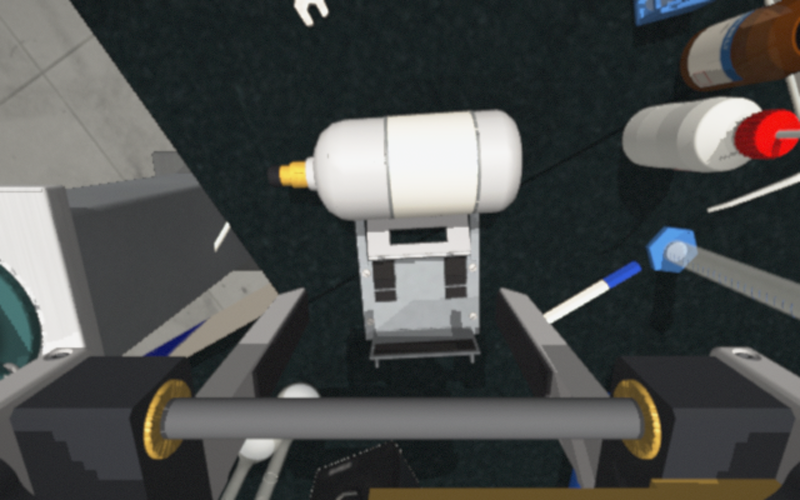

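View pics/side2.png

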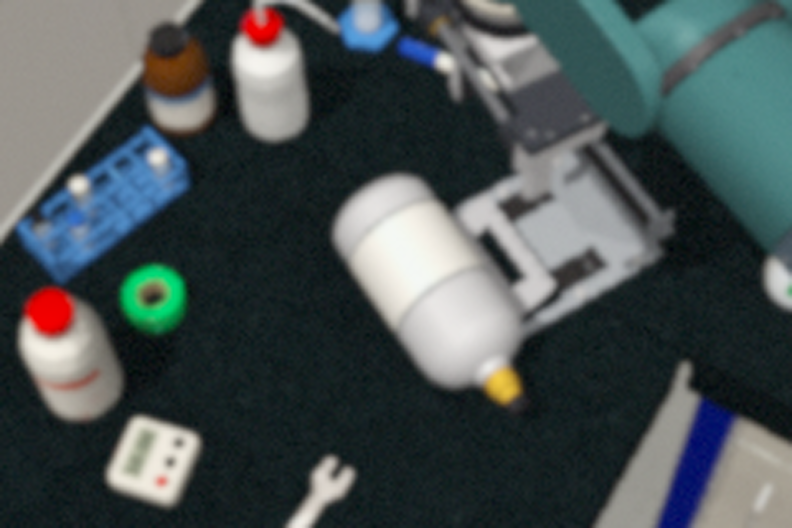

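```bash
python3 - <<'E'
from h import *
from scipy.optimize import least_squares
c=dict(np.load('w2.npz')); g=cv2.cvtColor(c['img'],cv2.COLOR_BGR2GRAY).astype(float)
up=[];lo=[]
for u in range(275,405,5):
    col=g[:,u]
    # from center row go out
    m=132
    d=np.diff(col)
    a=80+np.argmax(d[80:110]); b=160+np.argmin(d[160:185])
    up.append((u,a+.5)); lo.append((u,b+.5))
print(up[::4],lo[::4])
def tang(p,yaw,R,side):
    C=c['W'][:3,3]; ax=np.array([np.cos(yaw),np.sin(yaw),0]); n=np.array([-np.sin(yaw),np.cos(yaw),0])
    P=np.array([p[0],p[1],.048]); dy=(C-P)@n; dz=C[2]-.048
    D=np.hypot(dy,dz); a0=np.arctan2(dy,dz); b=np.arccos(R/D); a=a0+side*b
    return P+R*(np.sin(a)*n+np.cos(a)*np.array([0,0,1])),ax
def res(q):
    r=[]
    for side,pts in((1,up),(-1,lo)):
        P,ax=tang((.57,q[0]),q[1],q[2],side)
        A=proj(c,P-.06*ax);B=proj(c,P+.06*ax)
        t=(B-A)/np.linalg.norm(B-A); nn=np.array([-t[1],t[0]])
        r+=list((np.array(pts)-A)@nn)
    return r
s=least_squares(res,[.19,.05,.048],loss='soft_l1'); print(s.x,s.cost)
print(np.round(s.fun if 0 else res(s.x),1))
y0,yaw=s.x[:2]
top=lambda u,v:atz(c,u,v,.096)
for u,v in [(387/1.25,160/1.25),(477/1.25,160/1.25),(521/1.25,160/1.25),(315/1.25,170/1.25)]: print(top(u,v), atz(c,u,v,.048))
gg=lambda u,v,z:atz(c,u/1.25,v/1.25,z).round(4)
print(gg(372,257,.03),gg(470,251,.03),gg(370,360,.062),gg(481,355,.062))
E
```

```text
[(275, np.float64(95.5)), (295, np.float64(94.5)), (315, np.float64(92.5)), (335, np.float64(90.5)), (355, np.float64(89.5)), (375, np.float64(88.5)), (395, np.float64(87.5))] [(275, np.float64(175.5)), (295, np.float64(171.5)), (315, np.float64(183.5)), (335, np.float64(181.5)), (355, np.float64(180.5)), (375, np.float64(170.5)), (395, np.float64(169.5))]
[0.18441369 0.06125346 0.04782131] 100.68719147991703
[ 0.5  0.8  0.2  0.5  0.8  0.1  0.4 -0.3  0.   0.3 -0.4 -0.1 -0.8 -0.4
 -0.1 -0.8 -0.5 -0.2  0.1 -0.6 -0.3  0.   0.3 -0.4 -0.   1.3 -0.4 -0.1
 -2.8 -1.6 -3.3 -3.  -2.7 -2.4  9.9  9.1  9.4  9.7  9.   9.3  9.6  9.9
  9.1 -2.5 -1.3 -1.   0.3 -8.4 -0.1  0.2  0.5 -0.3]
[0.53604022 0.19221457 0.096     ] [0.53420295 0.18990034 0.048     ]
[0.61238045 0.19244694 0.096     ] [0.62141401 0.19016579 0.048     ]
[0.64968729 0.19256049 0.096     ] [0.66403333 0.19029552 0.048     ]
[0.47445176 0.18369629 0.096     ] [0.46384433 0.18016906 0.048     ]
[0.5164 0.0862 0.03  ] [0.6226 0.0933 0.03  ] [ 0.5147 -0.0207  0.062 ] [ 0.6346 -0.0142  0.062 ]
```

```bash
python3 - <<'E'
from h import *
c=dict(np.load('w2.npz')); g=c['img']; crop(c,230,70,440,200,3.8,'w3.png')
from scipy.optimize import least_squares
gr=cv2.cvtColor(g,cv2.COLOR_BGR2GRAY).astype(float)
up=[(u,80.5+np.argmax(np.diff(gr[80:111,u]))) for u in range(275,405,5)]
def res(q):
    yc,yaw=q;C=c['W'][:3,3]; ax=np.array([np.cos(yaw),np.sin(yaw),0]); n=np.array([-np.sin(yaw),np.cos(yaw),0])
    P=np.array([.57,yc,.048]); dy=(C-P)@n; dz=C[2]-.048;R=.048
    a=np.arctan2(dy,dz)+np.arccos(R/np.hypot(dy,dz)); P=P+R*(np.sin(a)*n+np.cos(a)*np.array([0,0,1]))
    A=proj(c,P-.06*ax);B=proj(c,P+.06*ax);t=(B-A)/np.linalg.norm(B-A)
    return (np.array(up)+[0,.5]-A)@np.array([-t[1],t[0]])
s=least_squares(res,[.19,.05],loss='soft_l1');print(s.x,s.cost)
E
```

```text
[0.1836848  0.06564981] 2.4931138616593027
```

View pics/w3.png

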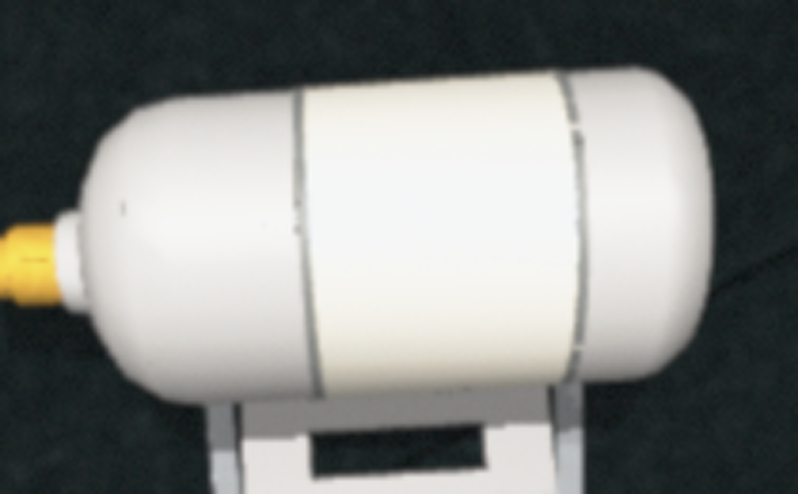

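Cylinder axis is at y≈0.184 (x=0.57) with yaw ≈0.06, parallel to the cradle. Its mid x is ≈0.567, about 145 mm from the bed's middle. Plan: keep the jaws open along the barrel with both tips on top, stroking along tool -x. First I align, then approach above it.

>>> arm_command --plan '[0,0,0,0,0,-3.2,0,2.2,0.7,2,0,0,0,0,2.2,0.7,3,0,0,0,0,2.2,0.7,4,0,0,0,0,0,0,3,0,0,0,0,0,0,2,0,0,0,0,0,0,0,0,0,0,0]'

```text
time: 1.9
tool_pos: [0.5652, 0.197, 0.1191]
ee_rot: [-3.134, 0.001, 1.626]
wrist_force: [-0.6, -1.0, 0.3]
width: 0.0941
```

```bash
python3 - <<'E'
from h import *
c=snap('scene'); crop(c,280,120,460,280,4,'s3.png');print(c['o'])
E
```

```text
{'time': 1.9, 'joint_positions': array([2.40614153e-01, 2.35432998e-01, 1.38931932e+00, 1.86634219e-04,
       1.52430295e+00, 1.85499957e-01]), 'qvel': array([-3.03504042e-03, -3.16779979e-02, -5.78296105e-02, -3.65443492e-05,
        1.50143276e-02, -6.94973365e-03]), 'joint_torque': array([ 5.43143624e-02, -3.91004097e+01, -2.90704733e+01,  7.80175254e-02,
       -6.29603653e-02,  8.19236739e-03]), 'tool_pos': array([0.56515309, 0.19701502, 0.1190806 ]), 'ee_rot': array([-3.13422370e+00,  1.19320995e-03,  1.62590555e+00]), 'wrist_force': array([-0.55384651, -1.02950864,  0.28320935]), 'wrist_torque': array([ 0.01152251, -0.01989221,  0.06107493]), 'width': 0.09410410002015812}
```

View pics/s3.png

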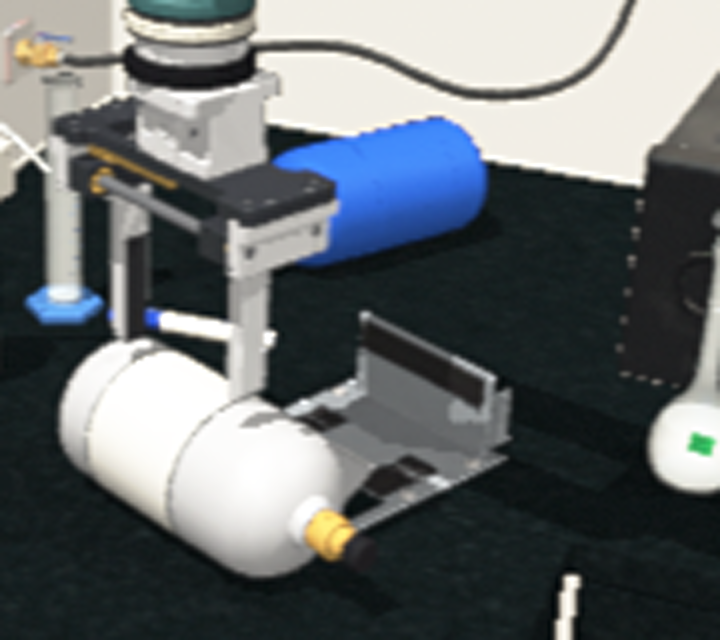

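>>> arm_command --plan '[0,0,0.7,0,0,0,0,0,0,0.4,0,0,0,0,0,0,0,0,0,0,0]'

```text
time: 2.33
tool_pos: [0.5673, 0.197, 0.1126]
ee_rot: [3.141, -0.0, 1.626]
wrist_force: [0.4, 0.4, 0.0]
width: 0.094
```

>>> arm_command --plan '[0,0,0.4,0,0,0,0,0,0,0.3,0,0,0,0,0,0,0.1,0,0,0,0,0,0,0,0,0,0,0]'

```text
time: 2.82
tool_pos: [0.5673, 0.1971, 0.1044]
ee_rot: [-3.142, 0.0, 1.627]
wrist_force: [0.5, -0.1, -0.0]
width: 0.0938
```

>>> arm_command --plan '[0,0,0.1,0,0,0,0,0,0,0.1,0,0,0,0,0,0,0,0,0,0,0]'

```text
time: 3.2
tool_pos: [0.5675, 0.1973, 0.1039]
ee_rot: [3.14, -0.001, 1.627]
wrist_force: [-2.6, 0.2, 4.4]
width: 0.0938
```

>>> arm_command --plan '[0,0,0.1,0,0,0,0,-0.3,0,0,0,0,0,0,-0.5,0,0,0,0,0,0,-0.5,0,0,0,0,0,0,-0.5,0,0,0,0,0,0,-0.2,0,0,0,0,0,0]'

```text
time: 3.95
tool_pos: [0.5688, 0.1772, 0.1041]
ee_rot: [3.139, -0.001, 1.626]
wrist_force: [-3.1, -0.7, 8.6]
width: 0.0942
```

```bash
cat >> h.py <<'E'
def view(name,n='scene',box=(280,120,460,280),k=4):
    c=snap(n); crop(c,*box,k,name); o=c['o']; print(o['time'],o['tool_pos'].round(4),o['ee_rot'].round(3),o['wrist_force'].round(1))
E
python3 - <<'E'
from h import *
view('s4.png')
view('w4.png','wrist',(0,0,640,400),1.25)
E
```

```text
3.95 [0.5688 0.1772 0.1041] [ 3.139e+00 -1.000e-03  1.626e+00] [-3.1 -0.7  8.6]
4.0 [0.5688 0.177  0.1041] [ 3.14  -0.     1.626] [-3.5 -0.4  8. ]
```

View pics/s4.png

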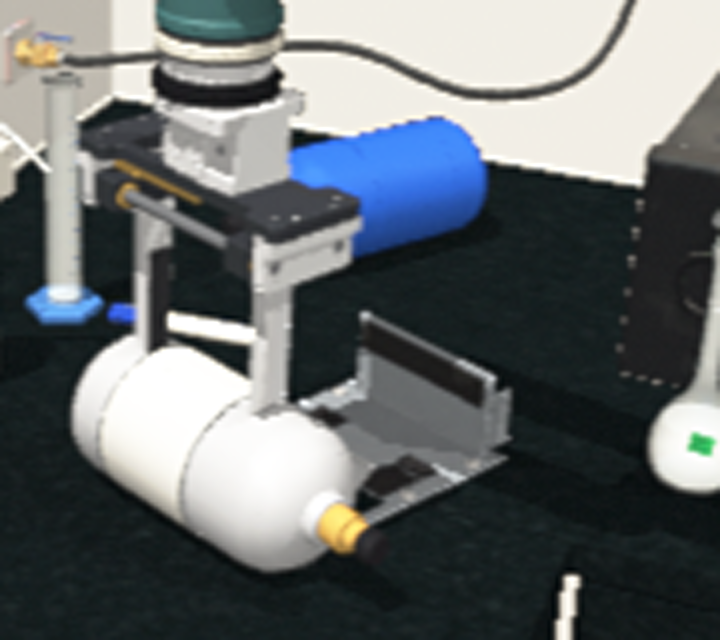

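View pics/w4.png

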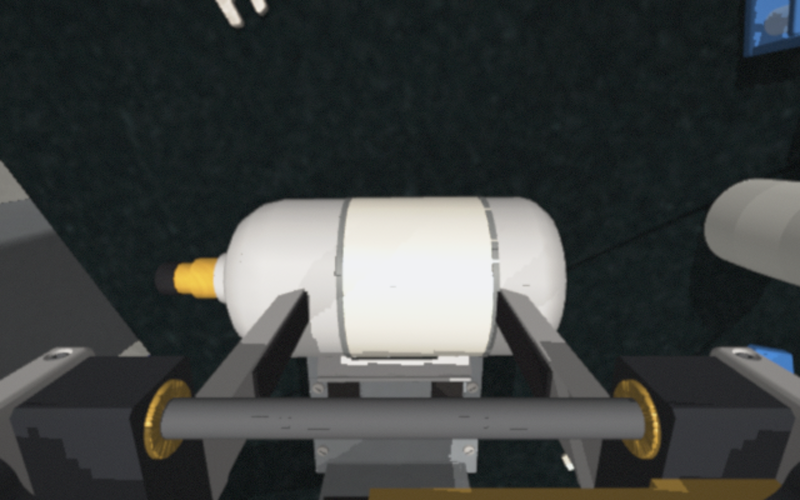

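>>> arm_command --plan '[-0.3,0,0,0,0,0,0,-0.6,0,0,0,0,0,0,-0.6,0,0,0,0,0,0,-0.6,0,0,0,0,0,0,-0.6,0,0,0,0,0,0,-0.5,0,0.05,0,0,0,0,-0.3,0,0.05,0,0,0,0,0,0,0,0,0,0,0]'

```text
time: 5.05
tool_pos: [0.5711, 0.1418, 0.1031]
ee_rot: [3.139, 0.0, 1.626]
wrist_force: [-2.0, -1.2, 8.7]
width: 0.0941
```

```bash
python3 - <<'E'
from h import *
view('s5.png')
view('w5.png','wrist',(0,0,640,400),1.25)
E
```

```text
5.05 [0.5711 0.1418 0.1031] [3.139 0.    1.626] [-2.  -1.2  8.7]
5.1 [0.5711 0.1419 0.1031] [3.139 0.    1.626] [-1.2 -0.9  8.8]
```

View pics/s5.png

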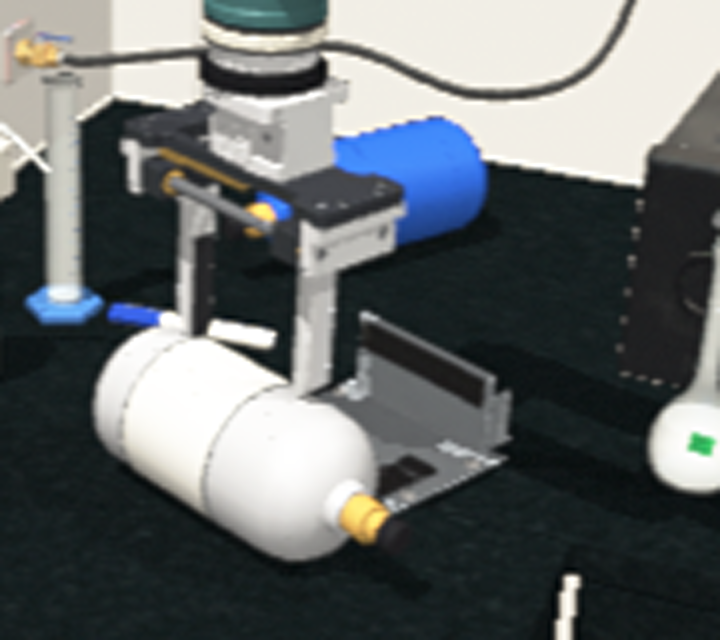

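View pics/w5.png

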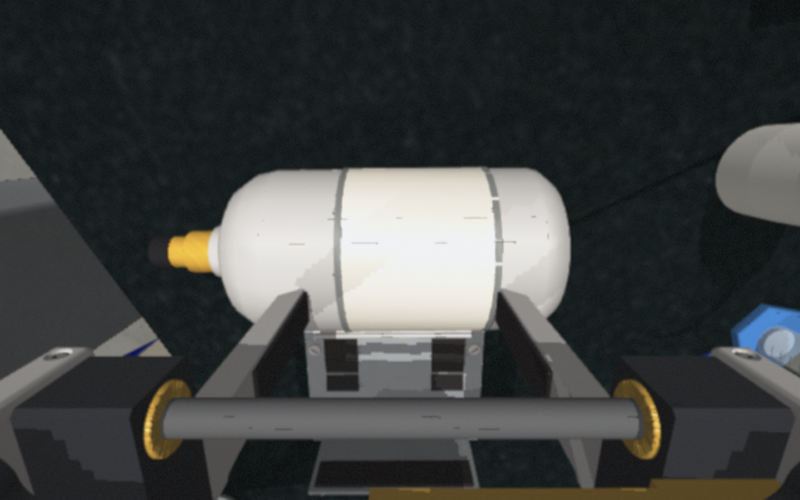

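```bash
cat >> h.py <<'E'
from scipy.optimize import least_squares
def cyl(c,r0,r1,u0=200,u1=400,h=.048):
    gr=cv2.cvtColor(c['img'],cv2.COLOR_BGR2GRAY).astype(float)
    up=[(u,r0+1+np.argmax(np.diff(gr[r0:r1,u]))) for u in range(u0,u1,5)]
    def res(q):
        yc,yaw=q;C=c['W'][:3,3]; ax=np.array([np.cos(yaw),np.sin(yaw),0]); n=np.array([-np.sin(yaw),np.cos(yaw),0])
        P=np.array([.57,yc,h]); dy=(C-P)@n; dz=C[2]-h;R=.048
        a=np.arctan2(dy,dz)+np.arccos(R/np.hypot(dy,dz)); P=P+R*(np.sin(a)*n+np.cos(a)*np.array([0,0,1]))
        A=proj(c,P-.06*ax);B=proj(c,P+.06*ax);t=(B-A)/np.linalg.norm(B-A)
        return (np.array(up)-A)@np.array([-t[1],t[0]])
    s=least_squares(res,[c['o']['tool_pos'][1],.05],loss='soft_l1'); return s.x,s.cost
E
python3 - <<'E'
from h import *
c=snap('wrist'); q,k=cyl(c,120,150); print(q,k,(q[0]-.038)*1000)
# cradle pts again
g=lambda u,v,z:print(atz(c,u/1.25,v/1.25,z).round(4))
g(310,492,.062);g(478,489,.062)
E
```

```text
[0.15623602 0.0755562 ] 17.155529612547582 118.23601684814017
[ 0.516  -0.0169  0.062 ]
[ 0.6315 -0.0081  0.062 ]
```

```bash
python3 - <<'E'
from h import *
c=snap('wrist'); q,k=cyl(c,120,150,225,420); print(q,k)
crop(c,160,120,480,320,2.5,'w6.png')
E
```

```text
[0.15616129 0.06770413] 5.552282093475546
```

View pics/w6.png

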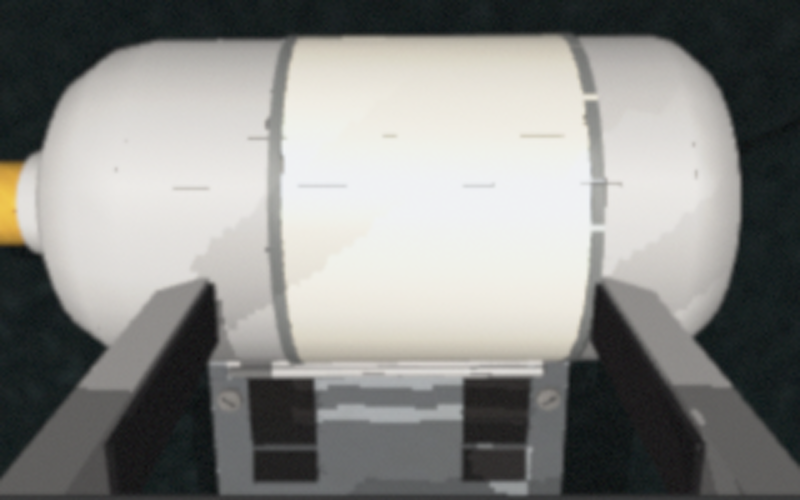

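```bash
cat > path.py <<'E'
import numpy as np
R=48.;L=60.
def h(u):
    if u>=115: return 48.
    if u>91: return 53-L+np.sqrt(L*L-(u-91)**2)
    if u>14: return 53.
    return 51+2*u/14
def stroke(u0,d0,u1,n,delta):
    # fine integrate: finger centre (rel cradle y) & tip z
    phi=-np.arcsin(d0/R); out=[]
    us=np.linspace(u0,u1,2001); flat=0; 
    prev=us[0];ph=h(us[0])
    for u in us:
        ds=np.hypot(u-prev,h(u)-ph); prev=u;ph=h(u)
        if phi<0: phi=min(phi+ds/R,0)
        elif flat<16: flat+=ds
        else: phi+=ds/R
        cy=u-(R-delta)*np.sin(phi)
        fc=cy+8-flat
        out.append((u,fc,h(u)+(R-delta)*np.cos(phi),np.degrees(phi)))
    o=np.array(out)[np.linspace(0,2000,n+1).astype(int)]
    return o
if __name__=='__main__':
    import sys
    o=stroke(*map(float,sys.argv[1:4]),int(sys.argv[4]),float(sys.argv[5]))
    print(o.round(1)); d=np.diff(o,axis=0); print(np.c_[d[:,1]/10,-d[:,2]/10].round(2))
E
python3 path.py 117 20 68 12 2.5
```

```text
[[117.  144.   89.4 -24.6]
 [112.9 136.2  91.7 -19.6]
 [108.8 128.1  94.4 -14.4]
 [104.8 120.1  96.3  -9.3]
 [100.7 112.2  97.6  -4.4]
 [ 96.6 104.1  98.2   0. ]
 [ 92.5  96.   98.5   0. ]
 [ 88.4  87.8  98.5   0. ]
 [ 84.3  79.6  98.5   0. ]
 [ 80.2  71.5  98.5   0.9]
 [ 76.2  63.6  98.3   5.8]
 [ 72.1  55.7  97.7  10.7]
 [ 68.   47.8  96.8  15.6]]
[[-0.78 -0.24]
 [-0.8  -0.26]
 [-0.8  -0.19]
 [-0.8  -0.13]
 [-0.8  -0.07]
 [-0.82 -0.02]
 [-0.81 -0.  ]
 [-0.82 -0.  ]
 [-0.81  0.  ]
 [-0.79  0.02]
 [-0.79  0.06]
 [-0.79  0.09]]
```

>>> arm_command --plan '[0,0,-0.5,0,0,0,0,0,0,-1.0,0,0,0,0,2.0,0,0,0,0,0,0,2.2,0,0,0,0,0,0,0,0,0.6,0,0,0,0,0,0,0.4,0,0,0,0,0,0,0.1,0,0,0,0,0,0,0,0,0,0,0]'

```text
time: 6.25
tool_pos: [0.568, 0.1836, 0.1042]
ee_rot: [-3.141, 0.0, 1.626]
wrist_force: [0.1, 0.5, 0.4]
width: 0.0942
```

```bash
python3 - <<'E'
from h import *
c=snap('wrist'); crop(c,0,0,640,400,1.25,'w7.png')
E
```

```text
(no output)
```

View pics/w7.png

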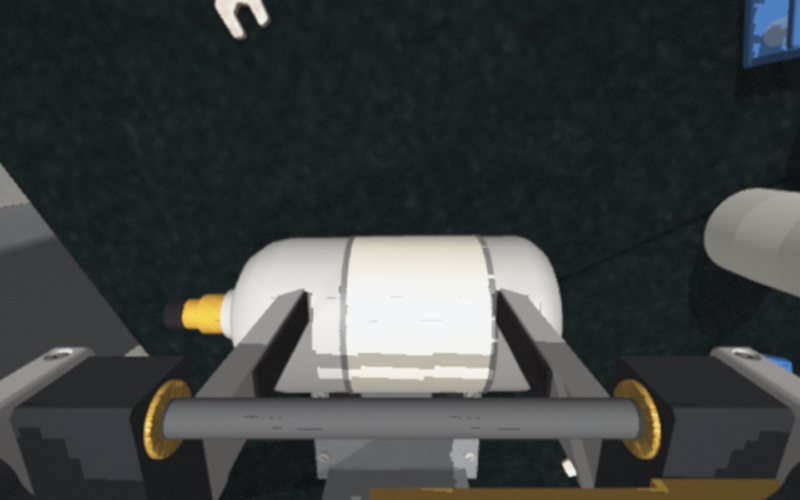

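```bash
python3 - <<'E'
from h import *
c=snap('wrist'); print(cyl(c,175,205,230,415))
E
```

```text
(array([0.15629088, 0.06526262]), np.float64(3.4662866697082846))
```

>>> arm_command --plan '[0,0,0.3,0,0,0,0,0,0,0.2,0,0,0,0,0,0,0,0,0,0,0]'

```text
time: 6.72
tool_pos: [0.5684, 0.1844, 0.1005]
ee_rot: [3.14, -0.001, 1.627]
wrist_force: [-0.7, 0.6, 3.7]
width: 0.094
```

>>> arm_command --plan '[0,0,0.15,0,0,0,0,-0.78,0,-0.22,0,0,0,0,-0.8,0,-0.25,0,0,0,0,-0.8,0,-0.19,0,0,0,0]'

```text
time: 7.22
tool_pos: [0.57, 0.1619, 0.1068]
ee_rot: [3.139, -0.003, 1.627]
wrist_force: [-1.7, 4.0, 7.7]
width: 0.094
```

>>> arm_command --plan '[-0.8,0,-0.12,0,0,0,0,-0.8,0,-0.06,0,0,0,0,-0.8,0,-0.02,0,0,0,0,-0.8,0,0,0,0,0,0]'

```text
time: 7.72
tool_pos: [0.5719, 0.1284, 0.1095]
ee_rot: [3.138, -0.0, 1.627]
wrist_force: [-1.6, -0.0, 9.6]
width: 0.0938
```

>>> arm_command --plan '[-0.8,0,0,0,0,0,0,-0.8,0,0,0,0,0,0,-0.8,0,0.02,0,0,0,0,-0.6,0,0.05,0,0,0,0,-0.4,0,0.05,0,0,0,0,0,0,0,0,0,0,0]'

```text
time: 8.48
tool_pos: [0.5741, 0.0936, 0.1067]
ee_rot: [3.139, 0.001, 1.626]
wrist_force: [0.3, -1.9, 5.3]
width: 0.0942
```

```bash
python3 - <<'E'
from h import *
view('s8.png')
c=snap('wrist'); crop(c,0,0,640,400,1.25,'w8.png')
E
```

```text
8.475 [0.5741 0.0936 0.1067] [3.139e+00 1.000e-03 1.626e+00] [ 0.3 -1.9  5.3]
```

View pics/s8.png

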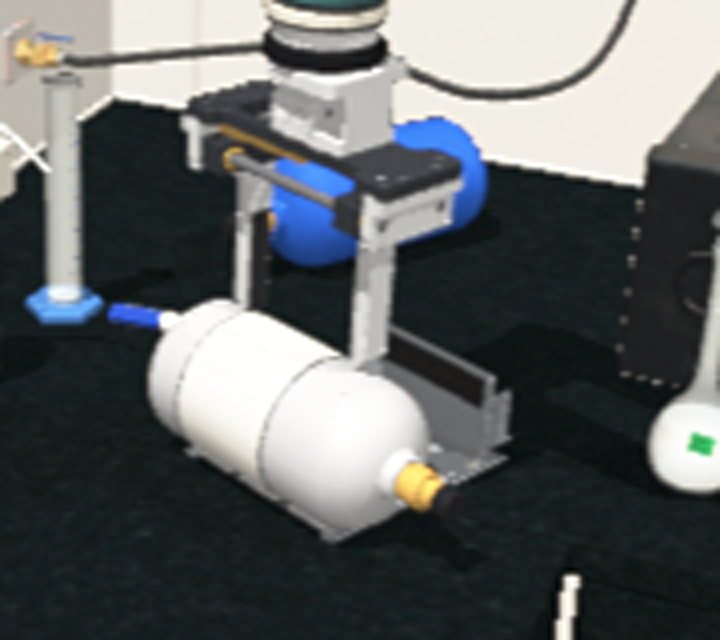

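View pics/w8.png

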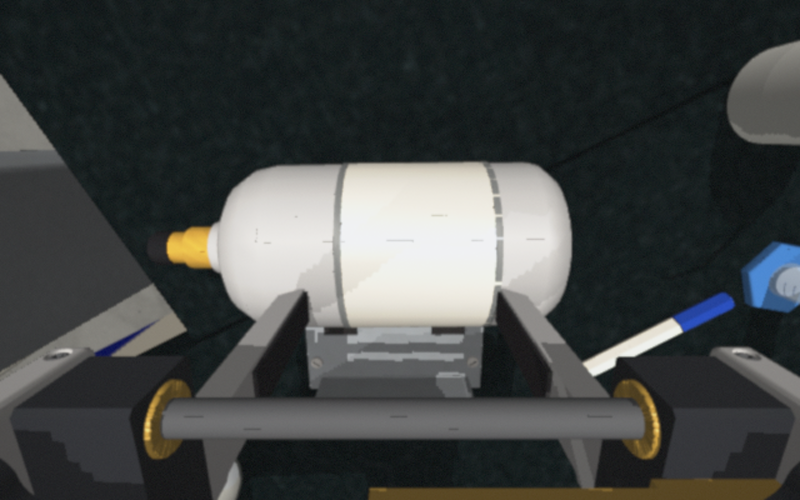

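```bash
python3 - <<'E'
from h import *
c=snap('wrist'); q=cyl(c,118,145,228,415,.053); print(q, q[0][0]-.038)
E
```

```text
(array([0.11083247, 0.06886455]), np.float64(7.230608616711336)) 0.07283246997495299
```

```bash
python3 path.py 73 16 38 8 2.3
```

```text
[[ 73.   96.2  96.1 -19.5]
 [ 68.6  87.9  97.3 -14.2]
 [ 64.2  79.4  98.1  -9. ]
 [ 59.9  70.9  98.6  -3.8]
 [ 55.5  62.3  98.7   0. ]
 [ 51.1  53.6  98.7   0. ]
 [ 46.8  44.8  98.7   0. ]
 [ 42.4  36.1  98.7   0. ]
 [ 38.   27.5  98.6   3.2]]
[[-0.84 -0.12]
 [-0.85 -0.08]
 [-0.85 -0.05]
 [-0.86 -0.01]
 [-0.88 -0.  ]
 [-0.88 -0.  ]
 [-0.88 -0.  ]
 [-0.86  0.01]]
```

>>> arm_command --plan '[0,0,-0.5,0,0,0,0,0,0,-1.0,0,0,0,0,2.0,0,0,0,0,0,0,2.1,0,0,0,0,0,0,0,0,0.7,0,0,0,0,0,0,0.3,0,0,0,0,0,0,0,0,0,0,0]'

```text
time: 9.5
tool_pos: [0.5703, 0.135, 0.1094]
ee_rot: [-3.14, 0.0, 1.626]
wrist_force: [0.0, -0.5, 0.4]
width: 0.0941
```

```bash
python3 - <<'E'
from h import *
c=snap('wrist'); print(c['o']['tool_pos'],c['o']['wrist_force']);q=cyl(c,160,205,230,415,.053); print(q, q[0][0]-.038)
crop(c,0,0,640,400,1.25,'w9.png')
E
```

```text
[0.57026034 0.13504311 0.10944863] [ 0.04452803 -0.4628082   0.35372062]
(array([0.09919654, 0.06916157]), np.float64(12.176362628257802)) 0.06119654254788457
```

View pics/w9.png

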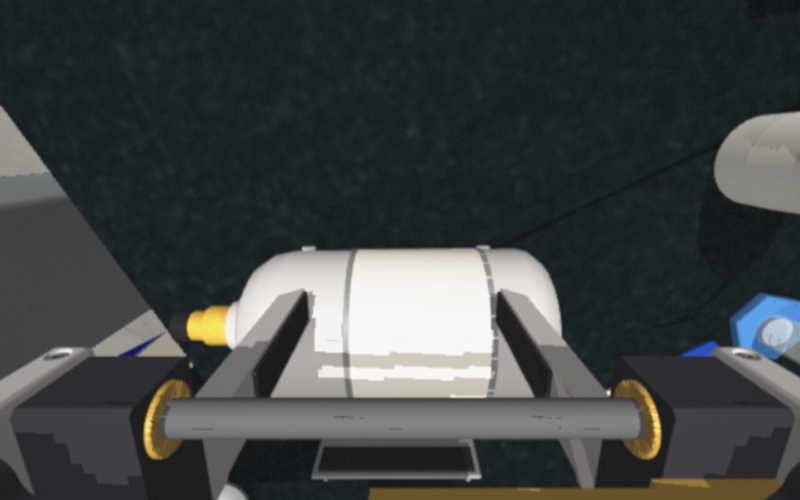

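>>> arm_command --plan '[0,0,0,0,0,0,0]'

```text
time: 9.68
tool_pos: [0.5709, 0.1349, 0.1105]
ee_rot: [3.141, 0.0, 1.626]
wrist_force: [-0.3, 0.1, 1.0]
width: 0.0945
```

```bash
python3 - <<'E'
from h import *
c=snap('wrist'); print(c['o']['tool_pos'],c['o']['wrist_force'],c['o']['time']);q=cyl(c,160,215,255,380,.053); print(q, q[0][0]-.038)
E
```

```text
[0.57090034 0.13493605 0.11051856] [-0.27800767  0.11978294  0.99037451] 9.675
(array([0.09739567, 0.05819999]), np.float64(4.452485482615308)) 0.059395672733328374
```

>>> arm_command --plan '[-1.3,0,-0.4,0,0,0,0,-1.3,0,0,0,0,0,0,0,0,0.3,0,0,0,0]'

```text
time: 10.1
tool_pos: [0.5727, 0.108, 0.1119]
ee_rot: [3.14, 0.0, 1.625]
wrist_force: [-0.4, -0.5, 0.4]
width: 0.094
```

```bash
python3 - <<'E'
from h import *
c=snap('wrist'); print(c['o']['tool_pos'],c['o']['wrist_force'],c['o']['time']);q=cyl(c,130,200,255,380,.053); print(q, q[0][0]-.038)
crop(c,0,0,640,400,1.25,'w10.png')
E
```

```text
[0.57268015 0.10797442 0.11188542] [-0.43271567 -0.48069766  0.36375964] 10.1
(array([0.09388611, 0.06043561]), np.float64(1.611967634935157)) 0.05588610602678646
```

View pics/w10.png

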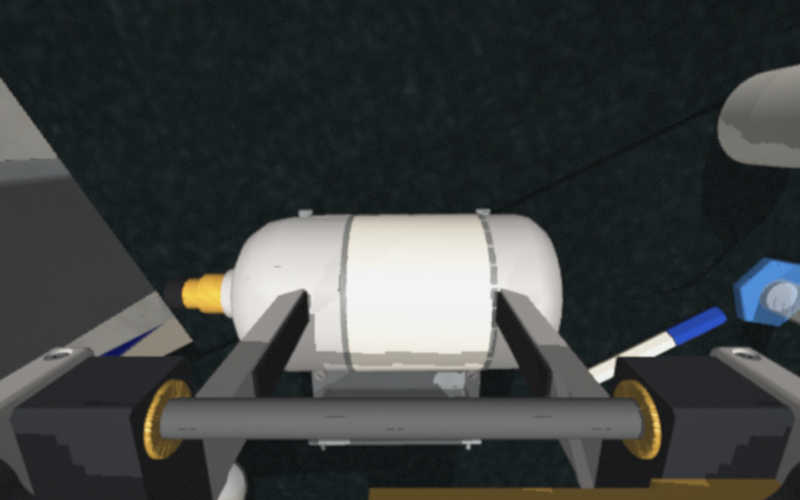

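>>> arm_command --plan '[-0.2,0,0.3,0,0,0,0,-0.2,0,0.15,0,0,0,0,-0.3,0,0,0,0,0,0]'

```text
time: 10.52
tool_pos: [0.5727, 0.1026, 0.1076]
ee_rot: [3.141, -0.0, 1.627]
wrist_force: [-1.2, 0.1, 3.9]
width: 0.0939
```

>>> arm_command --plan '[-0.3,0,0.05,0,0,0,0,-0.6,0,0,0,0,0,0,-0.6,0,0,0,0,0,0,-0.6,0,0,0,0,0,0,-0.3,0,0,0,0,0,0]'

```text
time: 11.15
tool_pos: [0.5743, 0.0783, 0.109]
ee_rot: [3.14, -0.0, 1.627]
wrist_force: [-2.5, -0.2, 11.0]
width: 0.0939
```

```bash
python3 - <<'E'
from h import *
c=snap('wrist'); print(c['o']['tool_pos'],c['o']['wrist_force'],c['o']['time']);q=cyl(c,100,180,255,380,.053); print(q, q[0][0]-.038)
crop(c,0,0,640,400,1.25,'w11.png')
E
```

```text
[0.57429232 0.07831924 0.10895255] [-2.48388084 -0.22888757 11.00257874] 11.15
(array([0.08860136, 0.0626127 ]), np.float64(67.14809232256528)) 0.05060135738494923
```

View pics/w11.png

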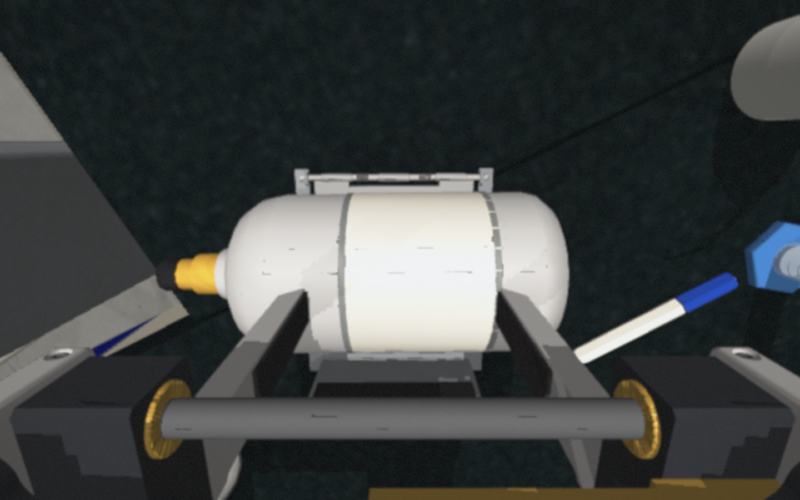

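```bash
python3 - <<'E'
from h import *
c=snap('wrist'); q=cyl(c,149,162,255,380,.053); print(q, q[0][0]-.038)
g=lambda u,v,z:print(atz(c,u/1.25,v/1.25,z).round(4))
g(310,177,.0045);g(480,177,.0045)
E
python3 path.py 40 16 0 10 2.2
```

```text
(array([0.08021679, 0.05491584]), np.float64(55.07018899878352)) 0.0422167913528697
[0.5065 0.1273 0.0045]
[0.6254 0.1341 0.0045]
[[ 40.   63.3  96.2 -19.5]
 [ 36.   55.6  97.3 -14.7]
 [ 32.   47.9  98.1  -9.9]
 [ 28.   40.1  98.6  -5.1]
 [ 24.   32.3  98.8  -0.4]
 [ 20.   24.3  98.8   0. ]
 [ 16.   16.3  98.8   0. ]
 [ 12.    8.3  98.5   0. ]
 [  8.    0.3  97.9   0. ]
 [  4.   -7.6  97.2   4.5]
 [  0.  -15.4  96.2   9.3]]
[[-0.76 -0.11]
 [-0.77 -0.08]
 [-0.78 -0.05]
 [-0.78 -0.02]
 [-0.8  -0.  ]
 [-0.8  -0.  ]
 [-0.8   0.03]
 [-0.8   0.06]
 [-0.79  0.07]
 [-0.78  0.1 ]]
```

>>> arm_command --plan '[0,0,-0.7,0,0,0,0,1.8,0,0,0,0,0,0,0,0,0.6,0,0,0,0]'

```text
time: 11.62
tool_pos: [0.5729, 0.0982, 0.1072]
ee_rot: [3.141, -0.001, 1.629]
wrist_force: [-2.6, 0.1, 16.5]
width: 0.094
```

```bash
python3 - <<'E'
from h import *
c=snap('wrist'); print(c['o']['tool_pos'],c['o']['wrist_force'],c['o']['time'])
crop(c,0,0,640,400,1.25,'w12.png')
E
```

```text
[0.57289778 0.09823177 0.10715248] [-2.61341681  0.09797612 16.45818953] 11.625
```

View pics/w12.png

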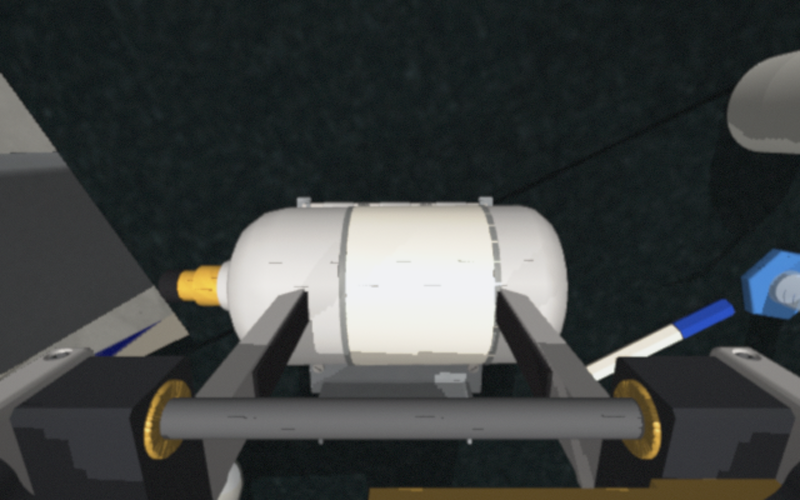

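```bash
python3 - <<'E'
from h import *
c=snap('wrist'); print(c['o']['tool_pos'],c['o']['wrist_force'],c['o']['time'])
for r in (155,160,163): 
  q=cyl(c,r,178,280,380,.053); print(q, q[0][0]-.039)
E
```

```text
[0.57301812 0.09771454 0.10755876] [-1.8248647   0.08259744  8.01197333] 11.675
(array([0.09230843, 0.06558675]), np.float64(4.573921130251787)) 0.05330843227432238
(array([0.09230843, 0.06558675]), np.float64(4.573921130251787)) 0.05330843227432238
(array([0.08890816, 0.06224721]), np.float64(5.896144354823287)) 0.04990816200664187
```

>>> arm_command --plan '[-0.3,0,0,0,0,0,0,-0.6,0,0,0,0,0,0,-0.8,0,0,0,0,0,0,-0.8,0,0,0,0,0,0,-0.8,0,0,0,0,0,0,-0.6,0,0.02,0,0,0,0,-0.3,0,0.03,0,0,0,0,0,0,0,0,0,0,0]'

```text
time: 12.72
tool_pos: [0.5759, 0.0537, 0.1081]
ee_rot: [3.14, 0.001, 1.626]
wrist_force: [-1.2, -0.9, 7.4]
width: 0.0937
```

```bash
python3 - <<'E'
from h import *
c=snap('wrist'); print(c['o']['tool_pos'],c['o']['wrist_force'],c['o']['time'])
crop(c,0,0,640,400,1.25,'w13.png')
E
```

```text
[0.57588765 0.0536559  0.10809904] [-1.17461012 -0.88962817  7.35295672] 12.725
```

View pics/w13.png

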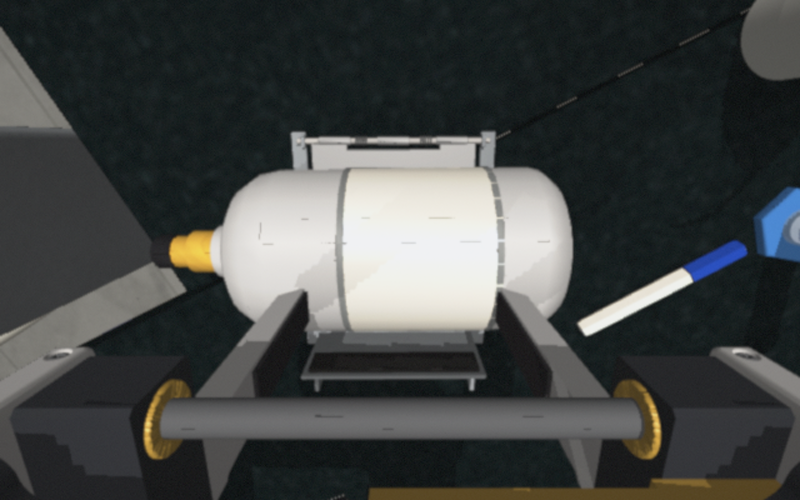

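>>> arm_command --plan '[0,0,-1.2,0,0,0,0,0.2,0,0,0,0,0,0,1.3,0,0,0,0,0,0,1.4,0,0,0,0,0,0,0,0,0.6,0,0,0,0]'

```text
time: 13.4
tool_pos: [0.5737, 0.085, 0.1128]
ee_rot: [3.141, -0.0, 1.629]
wrist_force: [0.5, -1.1, 0.4]
width: 0.0942
```

```bash
python3 - <<'E'
from h import *
c=snap('wrist'); print(c['o']['tool_pos'],c['o']['wrist_force'],c['o']['time'])
crop(c,0,0,640,400,1.25,'w14.png')
E
```

```text
[0.57368432 0.08501307 0.11282209] [ 0.47977936 -1.1216176   0.35489545] 13.4
```

View pics/w14.png

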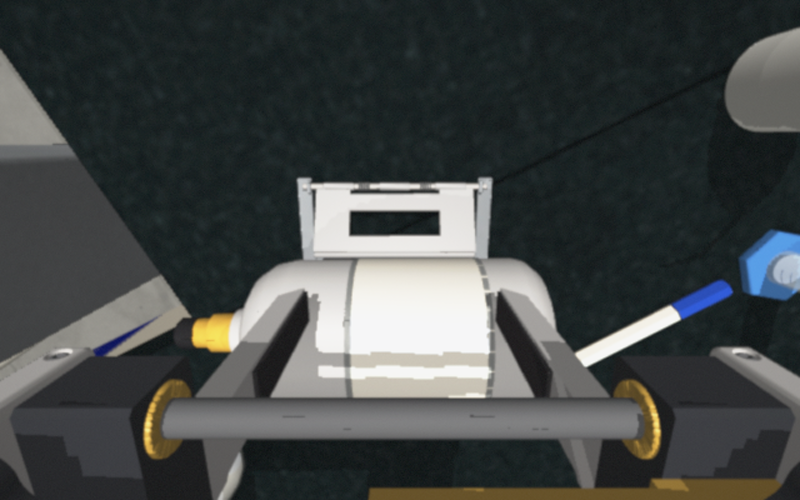

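>>> arm_command --plan '[0,0,-1.0,0,0,0,0,0,0,-1.0,0,0,0,0,0,0,-1.0,0,0,0,0,0,0,0,0,0,0,0]'

```text
time: 13.95
tool_pos: [0.5747, 0.0833, 0.1449]
ee_rot: [3.138, 0.0, 1.626]
wrist_force: [0.2, 0.1, 0.1]
width: 0.0938
```

```bash
python3 - <<'E'
from h import *
view('s15.png')
c=snap('wrist'); print(c['o']['tool_pos'],c['o']['wrist_force'],c['o']['time'])
crop(c,120,100,500,350,2.1,'w15.png')
np.savez('w15.npz',**{k:v for k,v in c.items() if k!='o'})
E
```

```text
13.95 [0.5747 0.0833 0.1449] [3.138 0.    1.626] [0.2 0.1 0.1]
[0.57417537 0.08329724 0.14394847] [-1.26537379 -0.51388957  0.09149253] 14.0
```

View pics/s15.png

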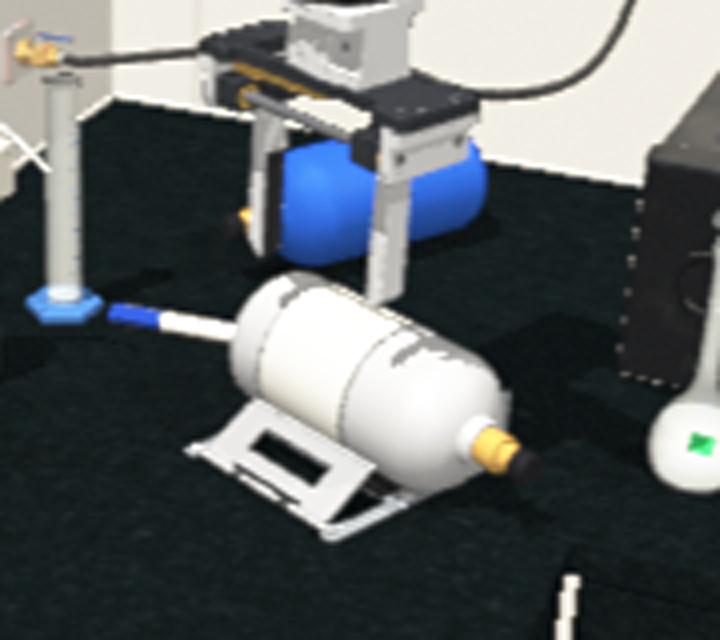

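View pics/w15.png

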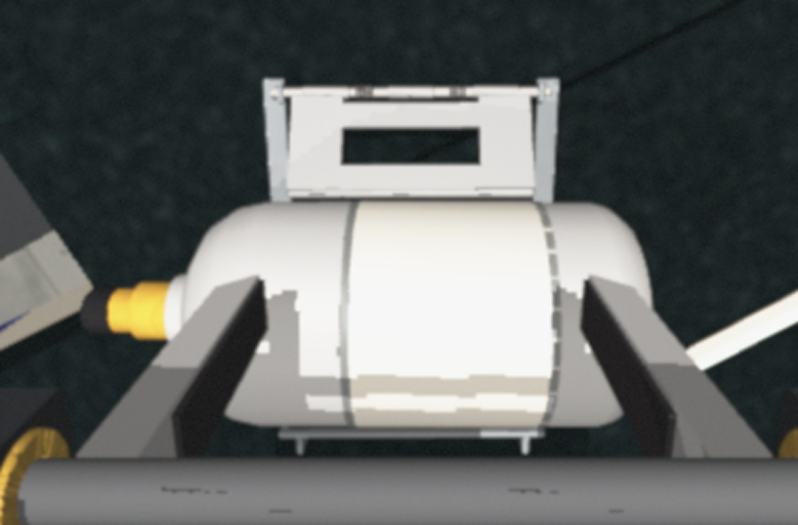

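The cylinder rolled in by itself after I lifted off. The gate stands up behind it (scene crop 290,440) and the cylinder looks centred. Next I move the tips over to the far side of its top to roll it back.

>>> arm_command --plan '[-2,0,0,0,0,0,0,-2.8,0,0,0,0,0,0,-2.8,0,0,0,0,0,0,0,0,1.5,0,0,0,0,0,0,1.5,0,0,0,0,0,0,0.5,0,0,0,0,0,0,0,0,0,0,0]'

```text
time: 14.92
tool_pos: [0.5773, 0.0083, 0.1068]
ee_rot: [-3.14, -0.0, 1.628]
wrist_force: [0.1, 0.5, -0.3]
width: 0.0942
```

```bash
python3 - <<'E'
from h import *
view('s16.png')
c=snap('wrist'); crop(c,0,0,640,400,1.25,'w16.png')
E
```

```text
14.925 [0.5773 0.0083 0.1068] [-3.14  -0.     1.628] [ 0.1  0.5 -0.3]
```

View pics/s16.png

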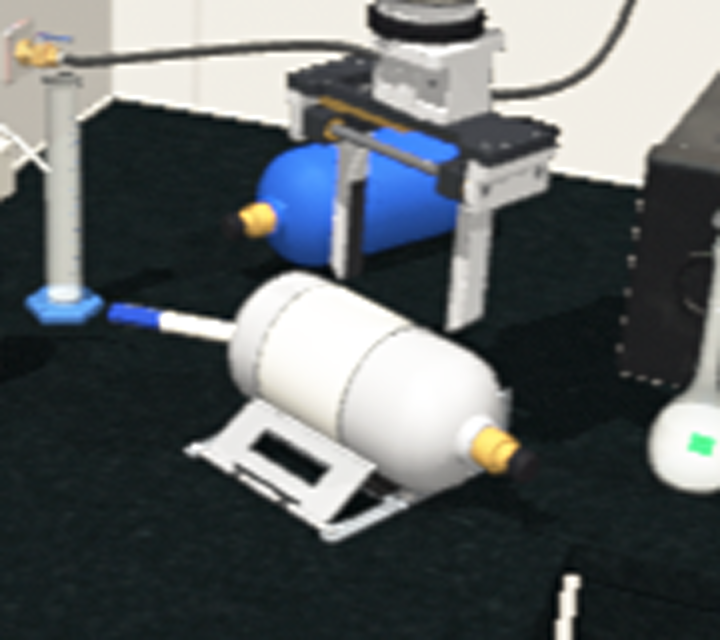

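View pics/w16.png

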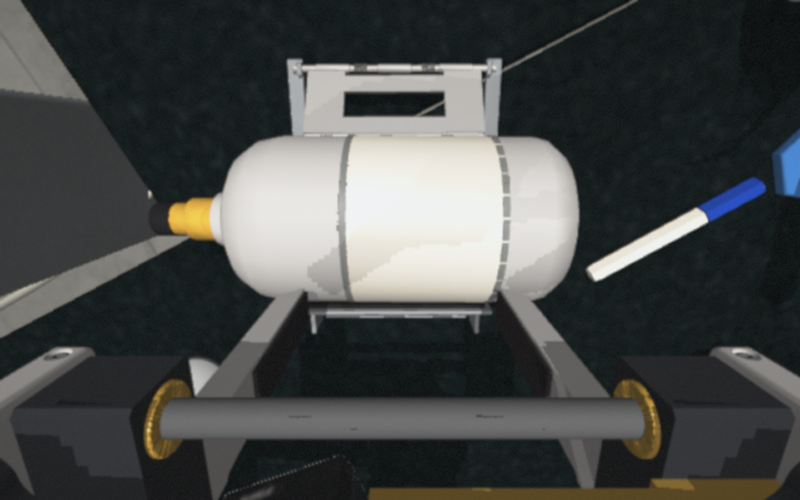

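>>> arm_command --plan '[0,0,0.4,0,0,0,0,0,0,0.2,0,0,0,0,0,0,0,0,0,0,0]'

```text
time: 15.4
tool_pos: [0.5778, 0.0076, 0.1017]
ee_rot: [-3.141, -0.0, 1.627]
wrist_force: [0.2, 0.8, -0.1]
width: 0.094
```

>>> arm_command --plan '[0,0,0.2,0,0,0,0,0.2,0,0,0,0,0,0,0.2,0,0,0,0,0,0]'

```text
time: 15.78
tool_pos: [0.578, 0.0111, 0.1005]
ee_rot: [3.141, 0.001, 1.626]
wrist_force: [0.4, -1.5, 2.4]
width: 0.0939
```

>>> arm_command --plan '[0.2,0,0.05,0,0,0,0,0.2,0,0,0,0,0,0,0,0,0,0,0,0,0]'

```text
time: 16.15
tool_pos: [0.578, 0.0144, 0.1012]
ee_rot: [3.14, 0.003, 1.626]
wrist_force: [-1.5, -3.3, 7.3]
width: 0.0938
```

>>> arm_command --plan '[0.2,0,0,0,0,0,0,0.2,0,0,0,0,0,0,0,0,0,0,0,0,0]'

```text
time: 16.52
tool_pos: [0.5782, 0.0159, 0.1017]
ee_rot: [3.139, 0.008, 1.626]
wrist_force: [-1.8, -8.4, 7.0]
width: 0.0943
```

>>> arm_command --plan '[0.2,0,0,0,0,0,0,0.1,0,0,0,0,0,0,0,0,0,0,0,0,0]'

```text
time: 16.9
tool_pos: [0.5782, 0.0179, 0.1026]
ee_rot: [3.138, 0.01, 1.626]
wrist_force: [-2.2, -10.7, 9.7]
width: 0.0944
```

```bash
python3 - <<'E'
from h import *
view('s17.png')
c=snap('wrist'); crop(c,120,0,500,250,2.1,'w17.png')
E
```

```text
16.9 [0.5782 0.0179 0.1026] [3.138 0.01  1.626] [ -2.2 -10.7   9.7]
```

View pics/w17.png

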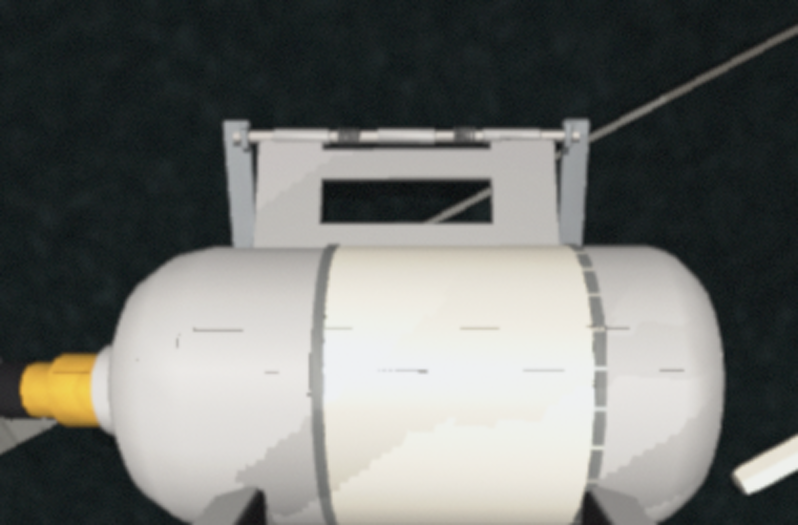

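The cylinder now covers the gate edge (wrist crop row 245), and the gate is still up with 10.7 N of back-push. I hold it there.

>>> arm_command --plan '[0.15,0,0,0,0,0,0,0,0,0,0,0,0,0,0,0,0,0,0,0,0,0,0,0,0,0,0,0,0,0,0,0,0,0,0,0,0,0,0,0,0,0,0,0,0,0,0,0,0,0,0,0,0,0,0,0]'

```text
time: 18.0
tool_pos: [0.5782, 0.0191, 0.1031]
ee_rot: [3.138, 0.01, 1.626]
wrist_force: [-2.3, -11.5, 10.9]
width: 0.094
```

```bash
python3 - <<'E'
from h import *
view('s18.png')
E
```

```text
18.0 [0.5782 0.0191 0.1031] [3.138 0.01  1.626] [ -2.3 -11.5  10.9]
```

View pics/s18.png

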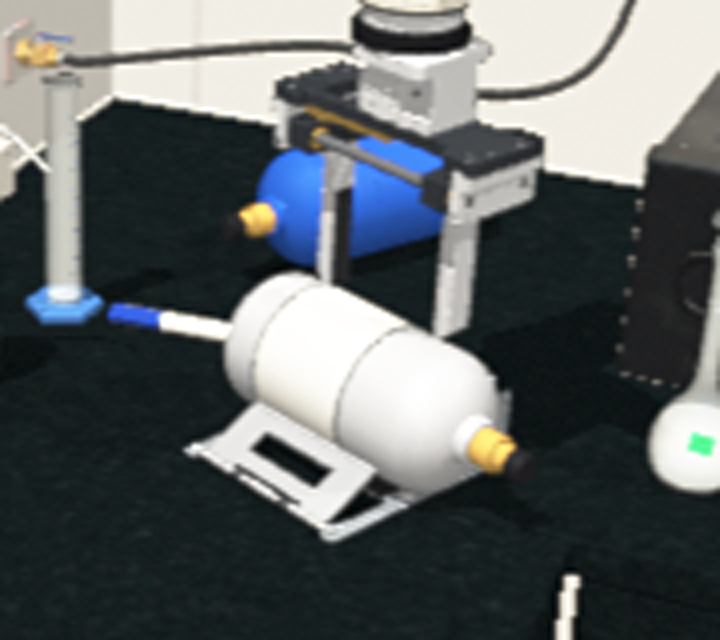

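>>> arm_command --plan '[-0.2,0,0,0,0,0,0,-0.3,0,0,0,0,0,0,-0.3,0,0,0,0,0,0,-0.3,0,-0.1,0,0,0,0,-0.2,0,-0.4,0,0,0,0,0,0,-1,0,0,0,0,0,0,-2,0,0,0,0,0,0,-3,0,0,0,0]'

```text
time: 19.05
tool_pos: [0.5768, 0.0117, 0.1639]
ee_rot: [-3.139, -0.001, 1.627]
wrist_force: [-0.0, 0.5, 0.2]
width: 0.0939
```

>>> arm_command --plan '[0,0,-3,0,0,0,0,0,0,-3,0,0,0,0,0,0,-1,0,0,0,0,0,0,0,0,0,0,0,0,0,0,0,0,0,0]'

```text
time: 19.68
tool_pos: [0.577, 0.0112, 0.2326]
ee_rot: [-3.139, -0.001, 1.627]
wrist_force: [-0.7, 0.1, -0.1]
width: 0.094
```

```bash
python3 - <<'E'
from h import *
view('s19.png',box=(180,140,420,310),k=3.3)
c=snap('wrist'); crop(c,0,0,640,400,1.25,'w19.png')
np.savez('w19.npz',**{k:v for k,v in c.items() if k!='o'})
q=cyl(c,85,135,250,380,.051);print(q)
E
```

```text
19.675 [0.577  0.0112 0.2326] [-3.139e+00 -1.000e-03  1.627e+00] [-0.7  0.1 -0.1]
(array([0.0461338 , 0.16629436]), np.float64(120.51508530123147))
```

View pics/s19.png

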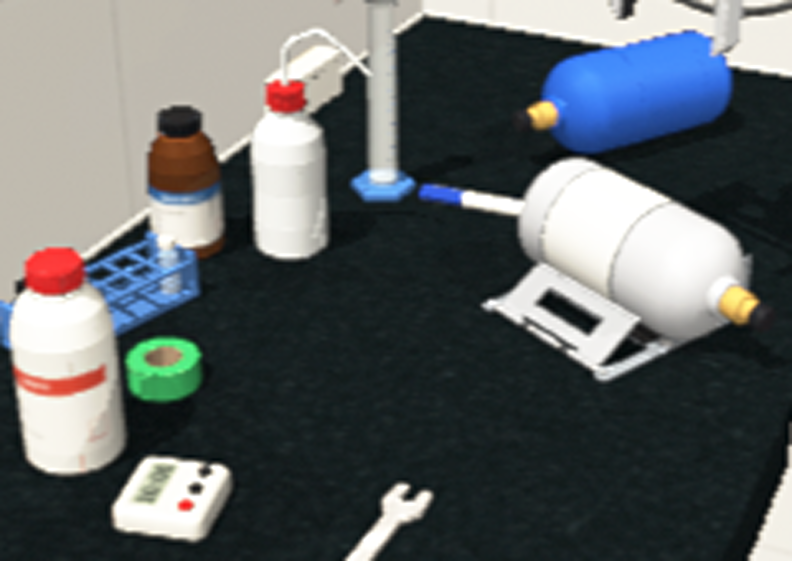

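View pics/w19.png

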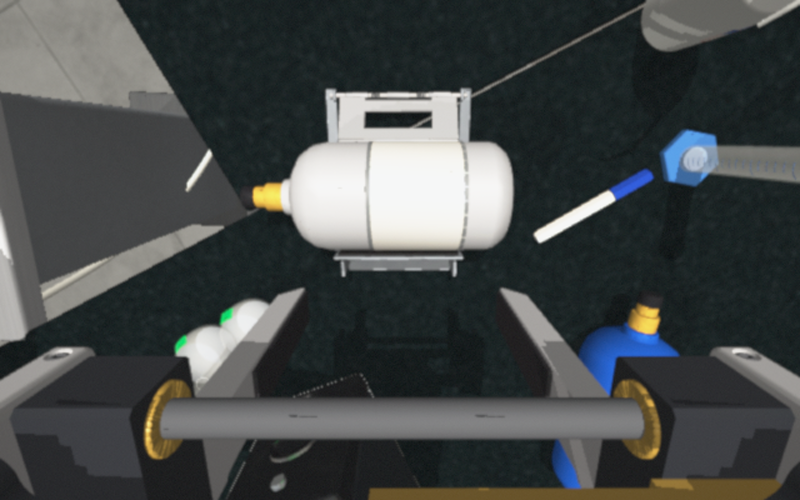

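```bash
python3 - <<'E'
from h import *
c=snap('wrist'); print(c['o']['time'])
for u in (300,350,410,460):
    p,a=ray(c,u/1.25,141/1.25);_,b=ray(c,u/1.25,249.5/1.25)
    m=a/np.linalg.norm(a)+b/np.linalg.norm(b); print((p+m*(.051-p[2])/m[2]).round(4))
g=lambda u,v,z:print(atz(c,u/1.25,v/1.25,z).round(4))
g(331,96,.0045);g(466,96,.0045);g(334,258,.062);g(464,254,.062)
crop(c,230,60,430,230,4,'w20.png')
E
```

```text
19.775
[0.4815 0.0348 0.051 ]
[0.527  0.0374 0.051 ]
[0.5814 0.0405 0.051 ]
[0.6268 0.0431 0.051 ]
[0.5008 0.126  0.0045]
[0.6303 0.1333 0.0045]
[ 0.5148 -0.0187  0.062 ]
[ 0.6339 -0.008   0.062 ]
```

View pics/w20.png

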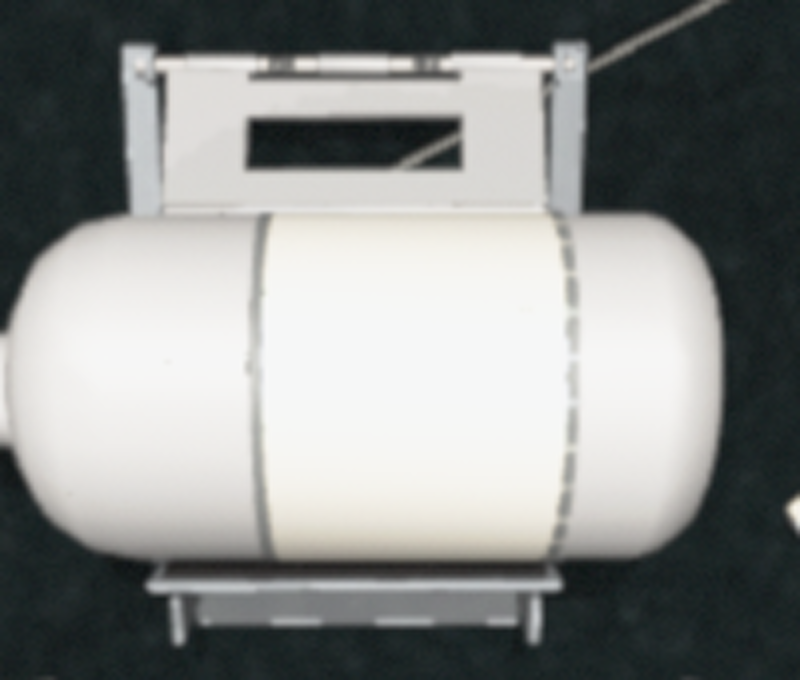

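```bash
python3 -c "
from bench import close_job
print(close_job())"
```

```text
the job is handed in; nothing more can be done
None
```

The cylinder is lying in the bed with the gate up behind it, and I handed the job in at about 20 s of the 72 s allowed. `close_job()` gives no verdict.

- **Rolling in:** With the jaws open along the barrel and both tips on its top, I rolled it along the bench and over the gate in several strokes. The wrist force read at the end of each move was mostly 4–11 N, and 16.5 N at most, on a regrip. I could not watch the force within a move.
- **Disagreements on the way:** One regrip did not lift clear and rolled the cylinder back about 10 mm, so I repeated that stroke. When let go on the gate, the cylinder crept forward by itself, and it rolled the last 29 mm or so into the bed without the fingers on it.
- **Gate check:** I pushed it back against the standing gate for over a second. The wrist read about 11 N back and 11 N down. The contact force on the gate itself was not measured; from the geometry I estimate at least 7 N, against the 3 N needed. I then eased off and lifted clear.
- **Last checks:** The axis measures about 1 mm from the bed's middle, parallel to the cradle, and about 6–8 mm off centre along x. The gate is raised, and the marker, timer and label roll look undisturbed. Nothing touches the robot.

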